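# Butt the tray against the fittings chest and hold the lid open

### The job

First bring the loose plywood tray across the bench until its long side sits flush against the side of the grey steel fittings chest that faces it, with no gap and no part of the tray reaching past the chest's front or back, so that nothing drops between them while I move fittings across. Then raise the chest's lid, which has a bar handle in front, to 60 degrees from closed and keep holding it there: it falls shut if let go, so finish with the lid still held by the gripper. Leave the tray against the chest and everything else where it lies.

Things in the scene. Friction and masses are not known exactly. Their poses are not given: they have to be found in the camera images.
- chest: Grey sheet-steel fittings chest, fixed to the bench: 160 mm deep (its x) by 200 mm wide (its y), body 80 mm high, 92 mm with the closed lid (a raised panel on it ends at 95 mm). Origin at the centre of its underside on the bench; x points from the front (handle side, towards the robot) to the hinged back, z up. Its sides, at y = -100 and +100 mm, are flat upright faces with nothing standing out. The tray may start on either side of it.
- lid (a joint): Lid angle in rad: 0 closed (lid level), grows as the front edge rises, stop at 1.75; 60 degrees is 1.047. The lid weighs about 0.45 kg, its hinge is nearly frictionless, and it falls shut from 60 degrees when released.
- lid_handle (a point): Middle of the round steel bar of the lid's handle: bar 12 mm thick, parallel to the chest's y, clear length about 84 mm between its bent ends. It stands out in front of the lid, 40 mm (bar centre to lid front edge) with the space between open, and moves with the lid. Closed, it is 122 mm in front of the chest's centre and 87 mm above the bench; fingers can take it from above, one before and one behind the bar. The round bar can turn between the fingers as the lid rises.
- lid_hinge (a point): Middle of the lid's hinge axis, 84 mm behind the chest's centre and 84 mm above the bench; the axis runs along the chest's y. The handle bar moves on an arc of 206 mm radius about it.
- tray: Loose open plywood tray, 120 mm (its x) by 140 mm (its y), 55 mm high, walls 10 mm thick, floor about 10 mm, about 0.45 kg, empty. Origin at the centre of its underside, z up. Its long sides, as meant in the job, are the walls at y = -70 and +70 mm, each 120 mm long: one of them is to meet the chest's side. They start facing the chest to within about 30 degrees in yaw. The walls can be pinched from above. Flush, its origin is 170 mm from the chest's along the chest's y.
- tape: Bystander: roll of black insulating tape lying flat, 66 mm across, 19 mm high. Origin at the centre of its underside. Not to be moved.
- marker: Bystander: blue marker pen lying down, 15 x 120 x 13 mm, long axis y. Origin at the centre of its underside. Not to be moved.
- wax_tin: Bystander: small round green tin near the bench's left front corner (another stands at the back), 70 mm across, 38 mm high. Origin at the centre of its underside. Not to be moved.
- torch: Bystander: torch with light barrel and dark head lying down, 30 x 160 x 31 mm, long axis y. Origin at the centre of its underside. Not to be moved.
- tape_measure: Bystander: yellow tape measure standing on edge, 36 x 88 x 69 mm. Origin at the centre of its underside. Not to be moved.
- brush: Bystander: wide paint brush lying flat, 57 x 212 x 16 mm, long axis y. Origin at the centre of its underside. Not to be moved.
- sanding_block: Bystander: brown sanding block near the bench's left edge, 66 x 100 x 27 mm. Origin at the centre of its underside. Not to be moved.
Mind the look-alikes: they are no part of the job. There is more than one size of the tray; the one meant has the size given above.

How it is judged:
On the way:
1. the tray sits flush against the chest's side while the lid is still shut ((y of tray in the frame of chest between 0.165 and 0.175 m or y of tray in the frame of chest between -0.175 and -0.165 m) and x of tray in the frame of chest between -0.026 and 0.026 m and angle between the y axis of tray and the y axis of chest, either way round below 0.06 rad and height (world z) of tray below 0.006 m and angle between tray's own z axis and vertical below 0.05 rad and value of joint lid below 0.1 rad and linear speed of tray below 0.02 m/s), for 0.3 s.
At the end, for the whole second after the job is handed in: The fingers hold the lid still (over 0.3 N) at 60 degrees, within 7, from closed. The tray stands flat, its long side on the chest's side: gap at most 5 mm, parallel within 0.06 rad, middles within 26 mm of each other along that side (flush with the chest's front or back is 20 mm) ((y of tray in the frame of chest between 0.165 and 0.175 m or y of tray in the frame of chest between -0.175 and -0.165 m) and x of tray in the frame of chest between -0.026 and 0.026 m and angle between the y axis of tray and the y axis of chest, either way round below 0.06 rad and height (world z) of tray below 0.006 m and angle between tray's own z axis and vertical below 0.05 rad and value of joint lid between 0.925 and 1.169 rad and velocity of joint lid between -0.1 and 0.1 rad/s and contact force between the fingers and chest above 0.3 N and linear speed of tray below 0.02 m/s); the arm keeps its last pose, push and grip.
It fails at once if one of the bystanders (tape, marker, green tin, torch, tape measure, brush, sanding block) is moved by more than 3 cm (distance of any of tape, marker, wax_tin, torch, tape_measure, brush, sanding_block from where it was at the start of the episode above 0.03 m).
It also fails if it takes over 56 s, if anything falls off the work surface, if the arm or the gripper's body presses on something with over 40 N, if the wrist force passes 120 N, or if a joint passes its speed limit or range.

### The arm

A 6-joint arm with a two-finger parallel gripper is mounted at the origin on a cart in front of the work surface, level with it; the furniture and walls round the work are solid. World frame = base frame: x ahead of the robot, y to its left, z up, the work surface at z = 0. Lengths are in m, angles in rad, forces in N, time in s.
With the tool pointing down it reaches from about 0.375 to 0.925 m from the base axis. Payload 5.7 kg.
Tool frame: the origin (TCP) lies midway between the tips of the shut fingers; the grasp point (between the pads) lies 19 mm behind it; z points along the fingers, x is the direction in which the jaws open and shut, and the axes are right-handed (so a half turn about z gives the same grasp; the last joint's range is limited). The gripper opens to 88 mm and grips with 3 to 60 N. Pads are 20 mm wide; open, the fingers measure 115 mm over their backs; the gripper's body (75 mm by 178 mm) begins 61 mm behind the grasp point.
Start: joints at [0.988, 0.359, 1.51, -0, 1.272, -0.115], TCP at [0.271, 0.536, 0.223] pointing down, gripper open.
Joint ranges: [-2.97, 2.97], [-1.01, 2.36], [0.21, 2.38], [-0.96, 4.11], [0.2, 2.71], [-2.98, 2.98]. Speed limits (rad/s): [2.39, 2.39, 3.14, 3.14, 3.14, 3.14].

### API

Orientations are given as a unit quaternion [x, y, z, w].
In Python, from bench import move_ptp, servo_line, goto_joints, move_gripper, sleep, inverse_kinematics, capture, PlanningError, close_job, spot_in, silhouettes, current_clock, current_joint_pos, current_qvel, current_joint_torque, current_position, current_orientation, current_force, current_torque, current_finger_gap gives the robot as it stands. Calls block until the motion is done:
- move_ptp(position, orientation): joint-space move of the TCP to a pose.
- servo_line(position, orientation=None, rate=0.15, contact_N=None): straight line of the TCP; orientation=None keeps the orientation; rate is the mean speed in m/s. With contact_N (N) it stops when the force on the tool has changed by that much, and returns True; else False.
- goto_joints(angles): joint-space move.
- move_gripper(opening): finger opening in m; the grip force is fixed at half the most; returns when the fingers have stopped.
- sleep(seconds).
- inverse_kinematics(position, orientation): joint angles nearest the present ones, or None.
- capture(name): name is "scene" or "top" or "wrist"; returns a dict with "image" (384x512x3 uint8, blue, green, red), "range_z" (384x512 float32, m along the optical axis (not along the pixel's ray), 0 where there is no reading), "intrinsics" (3x3 intrinsics, pixels), "R" (3x3) and "t" (3): a world point X has camera coordinates R X + t. Camera axes: x right, y down, z forward; pixel columns grow to the right and rows downward; lengths in m; the calibration is good to about 2 mm. A picture is of the moment at which its call begins.
A pose or a line that the arm cannot do raises PlanningError and nothing moves.
- close_job(): hands the job in, once; it reports no verdict.
Trained networks look in the newest picture that a camera, given by its name, has taken for a name from the list of things; names that differ only in an ending like _2 or _b are one class to them, and where a whole thing is asked for, a point or a joint stands for the part that bears it (a point fixed in the world has none). Each returns a list of dicts, best first, with "conf" (0 to 1); they miss things now and then, are a little off and sometimes report something else, mostly with a low value. They report only what shows in the picture. A call takes as long as a camera call. They do not tell look-alikes from the thing itself.
- spot_in(camera, query): "xy" ([column, row] in pixels, amid what is visible of it).
- silhouettes(camera, query): "region" (384x512 bool, what is visible of it) and "xy" ([column, row] in pixels, amid what is visible of it).
Readings, each from a call of its own:
- current_clock(): time.
- current_joint_pos(): joint angles.
- current_qvel(): joint speeds.
- current_joint_torque(): joint torques, N m.
- current_position(): TCP position.
- current_orientation(): TCP orientation.
- current_force(): force on the tool from outside, world axes, zero at the start.
- current_torque(): the same for the moment, N m.
- current_finger_gap(): finger opening in m.
Only numpy, scipy, OpenCV 4.12 (cv2) and the standard library are available. Lean on these libraries where they do the work, as an engineer would, in place of code of your own. Each camera call takes 0.05 s, during which the arm holds its last target. There are 200 camera calls.

## Working session

There is one attempt and no reset: what is moved stays moved. The work goes in short steps, each a Python script; the robot and the scene stay as the last script left them, time stands still between calls to the robot, and variables do not carry over. Pictures are saved under pics/ and viewed, about 8 in all and at most 12, crops included, and the job is handed in when it is done.

```bash
mkdir -p pics; cat > h.py <<'E'
import numpy as np, cv2
from bench import *
def pts(c):
    z=c["range_z"];K=c["intrinsics"];v,u=np.indices(z.shape)
    P=np.stack([(u-K[0,2])/K[0,0]*z,(v-K[1,2])/K[1,1]*z,z],-1)
    W=(P-c["t"])@c["R"]; W[z<=0]=np.nan
    return W
E
python3 - <<'E'
from h import *
for n in ["top","scene"]:
    c=capture(n);np.savez("%s.npz"%n,**c);cv2.imwrite("pics/%s0.png"%n,c["image"])
    W=pts(c)
    print(n,(-c["R"].T@c["t"]).round(3))
    for q in ["chest","lid_handle","tray","tape","marker","wax_tin","torch","tape_measure","brush","sanding_block"]:
        for r in silhouettes(n,q)[:3]:
            p=W[r["region"]];p=p[~np.isnan(p[:,0])]
            if len(p)==0: continue
            zt=np.percentile(p[:,2],95);t=p[p[:,2]>zt-.02]
            rc=cv2.minAreaRect((t[:,:2]*1000).astype(np.float32))
            print(q,round(r["conf"],2),np.round(r["xy"]),"rect",np.round(rc[0]),np.round(rc[1]),round(rc[2],1),"ztop",round(zt,3))
print(current_clock())
E
```

```text
top [0.316 0.007 1.558]
chest 0.85 [226. 191.] rect [581. 124.] [216. 199.] 7.6 ztop 0.1
lid_handle 0.69 [224. 191.] rect [578. 124.] [211. 200.] 7.1 ztop 0.1
lid_handle 0.17 [155. 257.] rect [374. 356.] [66. 68.] 1.0 ztop 0.044
tray 0.96 [200. 248.] rect [400. 220.] [82. 92.] 36.8 ztop 0.041
tray 0.84 [311. 192.] rect [ 594. -165.] [141. 122.] 87.8 ztop 0.059
tray 0.33 [157. 260.] rect [374. 358.] [71. 66.] 89.9 ztop 0.044
tape 0.47 [263. 255.] rect [376.   4.] [62. 62.] 45.4 ztop 0.025
wax_tin 0.88 [157. 256.] rect [373. 358.] [68. 68.] 27.2 ztop 0.044
torch 0.73 [362. 260.] rect [ 357. -326.] [159.  32.] 11.8 ztop 0.032
tape_measure 0.83 [246. 134.] rect [802.  58.] [35. 61.] 29.9 ztop 0.072
tape_measure 0.57 [225. 189.] rect [578. 124.] [209. 199.] 7.6 ztop 0.1
sanding_block 0.67 [140. 210.] rect [525. 422.] [103.  63.] 81.2 ztop 0.034
scene [-0.132 -0.302  0.971]
chest 0.78 [225. 186.] rect [580. 120.] [219. 202.] 7.9 ztop 0.097
lid_handle 0.83 [221. 179.] rect [578. 121.] [216. 201.] 7.3 ztop 0.097
lid_handle 0.63 [223. 188.] rect [578. 120.] [216. 201.] 7.4 ztop 0.097
lid_handle 0.58 [339. 314.] rect [ 358. -328.] [163.  31.] 10.6 ztop 0.032
tray 0.91 [164. 226.] rect [399. 216.] [86. 94.] 36.8 ztop 0.038
tray 0.81 [312. 222.] rect [ 595. -168.] [140. 125.] 87.8 ztop 0.057
tape 0.72 [224. 262.] rect [375.   1.] [65. 65.] 84.8 ztop 0.022
tape 0.66 [222. 177.] rect [580. 121.] [219. 201.] 7.3 ztop 0.097
marker 0.63 [227. 265.] rect [373.   1.] [65. 56.] 27.0 ztop 0.022
torch 0.75 [337. 312.] rect [ 357. -327.] [163.  30.] 9.8 ztop 0.032
tape_measure 0.72 [269. 158.] rect [801.  54.] [39. 62.] 32.8 ztop 0.07
tape_measure 0.54 [122. 212.] rect [372. 352.] [69. 67.] 69.8 ztop 0.04
tape_measure 0.5 [226. 180.] rect [580. 121.] [219. 201.] 7.3 ztop 0.097
brush 0.64 [406. 255.] rect [ 609. -423.] [ 60. 204.] 14.3 ztop 0.018
sanding_block 0.68 [130. 180.] rect [524. 418.] [103.  67.] 79.5 ztop 0.03
1.1
```

```bash
python3 - <<'E'
from h import *
c=dict(np.load("top.npz"));cv2.imwrite("pics/top0b.png",cv2.resize(c["image"],(800,600)))
c=dict(np.load("scene.npz"));cv2.imwrite("pics/scene0b.png",cv2.resize(c["image"],(800,600)))
E
```

```text
(no output)
```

View pics/top0b.png

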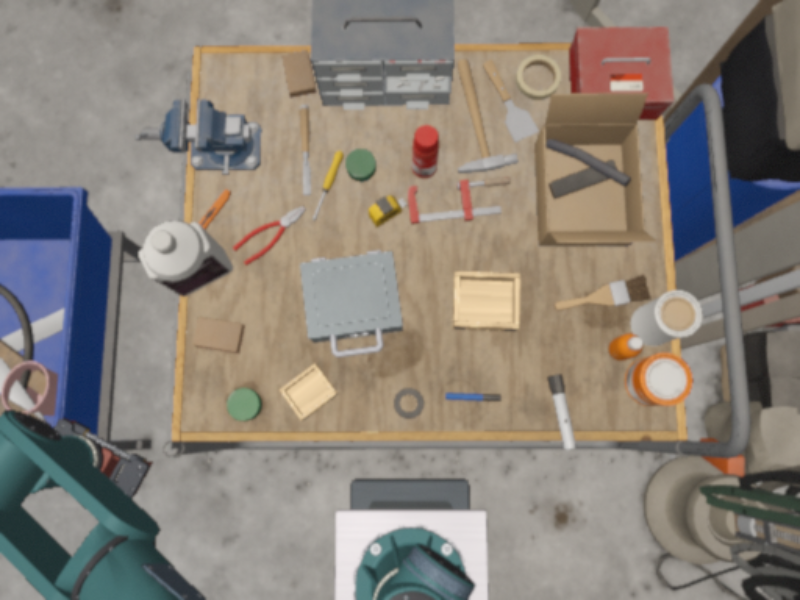

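View pics/scene0b.png

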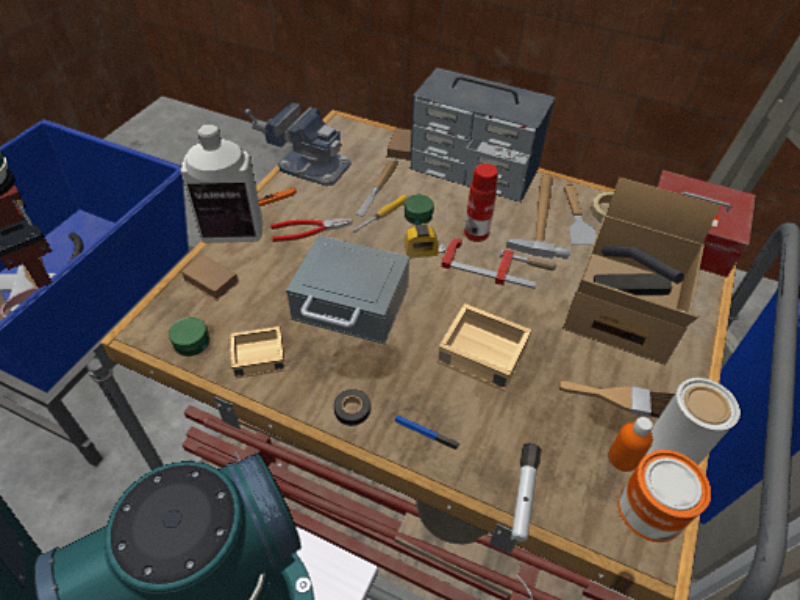

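The pictures show the grey chest at (350,295) with its bar handle at (357,343). The 120x140 tray is right of it at (487,300), and the small look-alike is at (308,392). Next I'll fit the poses.

```bash
cat >> h.py <<'E'
def rect(W,x0,x1,y0,y1,z0,z1):
    m=(W[...,0]>x0)&(W[...,0]<x1)&(W[...,1]>y0)&(W[...,1]<y1)&(W[...,2]>z0)&(W[...,2]<z1)
    p=(W[m][:,:2]*1000).astype(np.float32); return cv2.minAreaRect(p),p
from scipy.spatial.transform import Rotation as Ro
def down(a):
    x=np.array([np.cos(a),np.sin(a),0]);z=np.array([0,0,-1.]);y=np.cross(z,x)
    return Ro.from_matrix(np.stack([x,y,z],1)).as_quat()
def r2(a): return np.array([[np.cos(a),-np.sin(a)],[np.sin(a),np.cos(a)]])
E
python3 - <<'E'
from h import *
for n in ["top","scene"]:
    W=pts(dict(np.load(n+".npz")))
    b=W[(abs(W[...,0]-.5)<.05)&(abs(W[...,1]+.1)<.05)];print(n,"bench z",np.median(b[:,2]))
    print("chest+handle",rect(W,.42,.72,-.02,.27,.075,.11)[0])
    print("panel",rect(W,.42,.72,-.02,.27,.0985 if n=="top" else .0955,.11)[0])
    a=np.radians(7.5); p=rect(W,.42,.72,-.02,.27,.075,.11)[1]
    q=p@r2(a)  # chest frame-aligned
    h=np.histogram(q[:,0],bins=np.arange(q[:,0].min(),q[:,0].max()+4,4));print(h[0],h[1][0])
    lid=q[q[:,0]>q[:,0].min()+40]; rc=cv2.minAreaRect(lid);print("lid in aligned",rc, "ctr world",np.array(rc[0])@r2(a).T)
    hb=q[q[:,0]<q[:,0].min()+14];print("bar aligned",hb.min(0),hb.max(0),len(hb))
    print("tray",rect(W,.5,.7,-.27,-.07,.045,.07)[0])
for a in (1.57,-1.57,0.13,0.13-3.14):
    print(a,inverse_kinematics([.59,-.23,.1],down(a)),inverse_kinematics([.46,.11,.1],down(a)))
E
```

```text
top bench z 0.001209263636685969
chest+handle ((581.170654296875, 124.28654479980469), (217.61036682128906, 200.14503479003906), 7.186756610870361)
panel ((575.3853149414062, 128.57015991210938), (204.2531280517578, 187.16476440429688), 7.285305023193359)
[35 43 33  9 10 12  8  9  8 10  8 58 76 67 79 72 74 76 78 71 70 77 67 78
 69 76 73 70 74 71 69 76 74 73 65 73 74 72 69 73 68 70 74 72 70 72 62 63
 72 70 74 67 39 19  2] 483.7185658694617Traceback (most recent call last):
  File "<stdin>", line 10, in <module>
cv2.error: OpenCV(4.12.0) /io/opencv/modules/imgproc/src/convhull.cpp:143: error: (-215:Assertion failed) total >= 0 && (depth == CV_32F || depth == CV_32S) in function 'convexHull'
```

```bash
python3 - <<'E'
from h import *
for n in ["top","scene"]:
    W=pts(dict(np.load(n+".npz")))
    rc,p=rect(W,.42,.72,-.02,.27,.075,.11)
    a=np.radians(7.25); q=p@r2(a)
    lid=q[q[:,0]>q[:,0].min()+50]; y0,y1=np.percentile(lid[:,1],[.5,99.5])
    hb=q[q[:,0]<q[:,0].min()+14]
    bx=np.median(hb[:,0]);c=np.array([bx+122,(y0+y1)/2])
    print(n,rc,"lid y",y0,y1,"bar x",hb[:,0].min(),bx,"bar y",hb[:,1].min(),hb[:,1].max(),"chest",c@r2(a).T)
    print("tray",rect(W,.5,.7,-.27,-.07,.045,.07)[0])
for a in (1.57,-1.57,0.13,0.13-3.14):
    print(a,np.round(inverse_kinematics([.59,-.23,.1],down(a)),2),np.round(inverse_kinematics([.46,.11,.1],down(a)),2))
E
```

```text
top ((581.170654296875, 124.28654479980469), (217.61036682128906, 200.14503479003906), 7.186756610870361) lid y -48.92429369702201 148.71069066096462 bar x 483.4242460859446 489.63498266879867 bar y -2.073853917357925 99.99135077032032 chest [600.44845999 126.68200415]
tray ((594.1115112304688, -164.79611206054688), (140.61447143554688, 122.31737518310547), 87.80244445800781)
scene ((579.84814453125, 120.37516784667969), (219.39263916015625, 201.8632049560547), 7.893540382385254) lid y -53.722731274162165 145.28710835462473 bar x 480.85828541853124 486.56399087169797 bar y -8.695615031322825 96.02570413173878 chest [597.92082614 122.21630594]
tray ((594.9988403320312, -168.2699737548828), (140.38499450683594, 125.1627197265625), 87.58695220947266)
1.57 [-0.48  0.53  1.56 -0.    1.05 -2.05] [ 0.09  0.34  1.92 -0.    0.89 -1.48]
-1.57 [-0.48  0.53  1.56 -0.    1.05  1.09] [ 0.09  0.34  1.92 -0.    0.89  1.66]
0.13 [-0.48  0.53  1.56 -0.    1.05 -0.61] [ 0.09  0.34  1.92 -0.    0.89 -0.04]Traceback (most recent call last):
  File "<stdin>", line 12, in <module>
    return _wrapfunc(a, 'round', decimals=decimals, out=out)
    return _wrapit(obj, method, *args, **kwds)
    result = getattr(arr, method)(*args, **kwds)
TypeError: unsupported operand type(s) for *: 'NoneType' and 'float'
```

```bash
cat >> h.py <<'E'
C=np.array([.599,.1245]);CY=np.radians(7.4)
T0=np.array([.5945,-.1665]);TY=np.radians(-2.3)
E
python3 - <<'E'
from h import *
g=T0+r2(TY)@[0,-.065]; o=down(-np.pi/2+TY)
move_ptp([*g,.2],o); move_gripper(.045)
servo_line([*g,.09],rate=.2); print(servo_line([*g,.024],rate=.08,contact_N=8),current_position())
move_gripper(0); print("gap",current_finger_gap(),current_force())
f=lambda y:C+r2(CY)@[0,y-.065]
o2=down(-np.pi/2+CY)
servo_line([*f(-.20),.024],o2,rate=.08)
print(current_position(),current_force())
print("contact",servo_line([*f(-.155),.024],o2,rate=.03,contact_N=10),current_position(),current_force())
print("tcp in chest",r2(CY).T@(current_position()[:2]-C),current_clock())
c=capture("top");W=pts(c);cv2.imwrite("pics/top1.png",cv2.resize(c["image"][100:300,150:400],(750,600)))
E
```

```text
False [ 0.59229641 -0.23164401  0.02432388]
gap 0.009827503865201263 [0.42655734 1.1198048  2.45189264]
[ 0.63350694 -0.13759941  0.02415404] [-0.03655613 -1.14913592  3.53524329]
contact True [ 0.62995308 -0.10767773  0.02414462] [ 0.32138167 -0.84466393  2.97447397]
tcp in chest [ 0.00079181 -0.23423058] 9.6
```

View pics/top1.png

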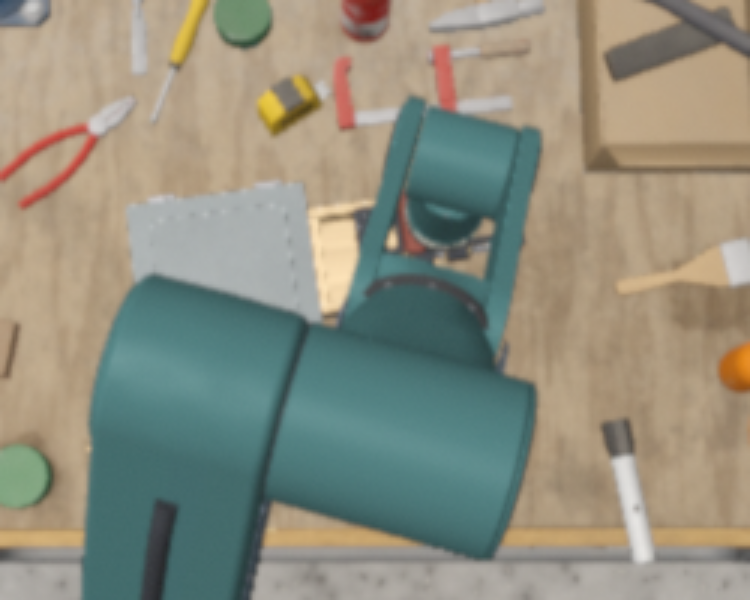

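The tray at (340,255) looks up against the chest's right side, and the TCP position agrees with flush. I'll release, withdraw and check.

```bash
python3 - <<'E'
from h import *
move_gripper(.035)
p=current_position(); servo_line([p[0],p[1],.17],rate=.2)
f=C+r2(CY)@[-.122,0]
move_ptp([*f,.22],down(CY))
for n in ["top","wrist","scene"]:
    c=capture(n);W=pts(c);cv2.imwrite("pics/%s2.png"%n,cv2.resize(c["image"],(700,525)))
    if n=="wrist": np.savez("wrist.npz",**c); continue
    rc,p=rect(W,.5,.75,-.14,.03,.045,.07);print(n,"tray",rc)
    print("all chest+tray footprint top", [ (q,[np.round(r["xy"]) for r in silhouettes(n,q)[:2]]) for q in ["tray"]])
    rc=rect(W,.42,.74,.02,.3,.075,.11)[0];print(rc)
print(current_position(),current_clock())
E
```

```text
top tray ((612.1617431640625, -37.12236785888672), (140.00051879882812, 151.62698364257812), 7.613569259643555)
all chest+tray footprint top [('tray', [array([204., 250.]), array([274., 182.])])]
((582.7470703125, 123.57304382324219), (211.9335479736328, 199.27894592285156), 8.06092357635498)
scene tray ((613.0067749023438, -38.15532684326172), (138.83602905273438, 162.8226776123047), 10.47420883178711)
all chest+tray footprint top [('tray', [array([279., 202.]), array([165., 227.])])]
((581.5501098632812, 120.29197692871094), (220.2253875732422, 200.18003845214844), 6.995258808135986)
[0.47852761 0.10820723 0.21969718] 12.4833
```

View pics/wrist2.png

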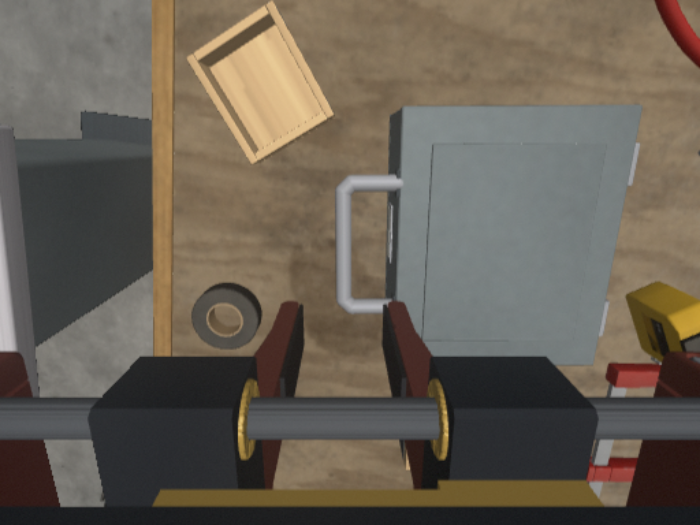

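View pics/scene2.png

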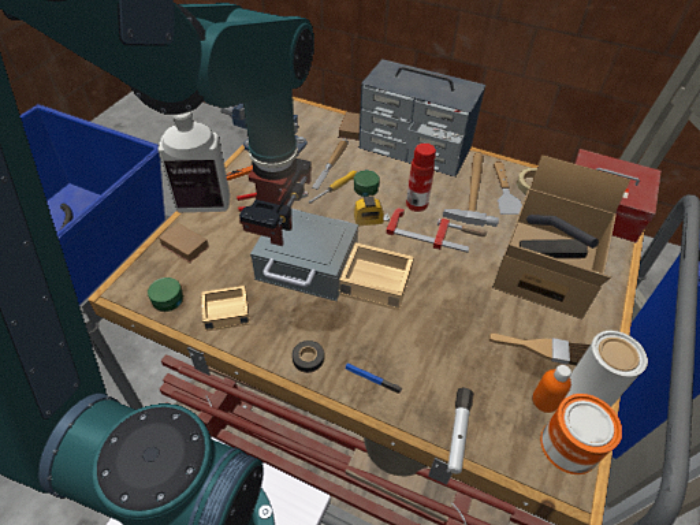

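The wrist view shows the bar at (345,245). The scene view shows the tray against the chest near (345,275). Now a numeric gap check, plus a bar fix from the wrist depth.

```bash
python3 - <<'E'
from h import *
R=r2(CY)
for n in ["top","scene"]:
    c=capture(n);W=pts(c)
    Q=W.copy();Q[...,:2]=(W[...,:2]-C)@R
    s=[r for r in silhouettes(n,"tray") if 0<np.nanmedian(W[r["region"]][:,0])-.52][0]["region"]
    p=Q[s&(Q[...,2]>.05)&(Q[...,2]<.064)];rc=cv2.minAreaRect((p[:,:2]*1000).astype(np.float32))
    l=Q[(Q[...,2]>.085)&(abs(Q[...,0])<.07)&(abs(Q[...,1])<.13)]
    print(n,"tray rel",rc,"y pct",np.percentile(p[:,1],[1,99]),"chest y pct",np.percentile(l[:,1],[.5,99.5]))
W=pts(dict(np.load("wrist.npz")));Q=W.copy();Q[...,:2]=(W[...,:2]-C)@R
b=Q[(Q[...,2]>.08)&(Q[...,2]<.1)&(abs(Q[...,1])<.045)&(Q[...,0]<-.1)&(Q[...,0]>-.15)]
print("bar",np.median(b,0),b.min(0),b.max(0),len(b), np.polyfit(b[:,1],b[:,0],1))
l=Q[(Q[...,2]>.085)&(abs(Q[...,0])<.09)&(abs(Q[...,1])<.13)];print("lid wrist",np.percentile(l,[.5,99.5],axis=0))
bb=Q[(Q[...,2]>.08)&(Q[...,2]<.1)&(abs(Q[...,1])<.08)&(Q[...,0]<-.1)&(Q[...,0]>-.15)];print("bar y",bb[:,1].min(),bb[:,1].max())
E
```

```text
top tray rel ((1.2639389038085938, -168.26150512695312), (121.33689880371094, 139.61309814453125), 0.4239090383052826) y pct [-0.23720562 -0.0988065 ] chest y pct [-0.09740715  0.09951214]
scene tray rel ((-1.3456306457519531, -172.27777099609375), (138.62855529785156, 122.17621612548828), 89.79847717285156) y pct [-0.24142699 -0.10356785] chest y pct [-0.10127863  0.09566559]
bar [-0.12046079  0.00020134  0.09155378] [-0.12685204 -0.04495086  0.08456631] [-0.10018316  0.04487944  0.09399493] 1092 [-0.05609376 -0.11947847]
lid wrist [[-0.08961782 -0.08850503  0.08860032]
 [ 0.08259037  0.10124264  0.33469673]]
bar y -0.050692214576591836 0.05601882764452862
```

Flush is confirmed: tray centre 169.5 mm from the chest's in both views, parallel. Now the lid.

```bash
cat >> h.py <<'E'
def barpos(t):
    a=t+np.arctan2(3,206);x=.084-.206*np.cos(a);z=.084+.206*np.sin(a)
    return np.array([*(C+r2(CY)@[x,0.001]),z])
E
python3 - <<'E'
from h import *
o=down(CY); move_gripper(.028)
b=barpos(0); g=b-[0,0,.019]; g[:2]+=r2(CY)@[.001,0]
servo_line([*g[:2],.13],o,rate=.2)
print("hit",servo_line(g,o,rate=.06,contact_N=8),current_position(),g)
move_gripper(0); print("gap",current_finger_gap(),current_force())
off=current_position()-b
try:
  for d in range(4,61,4):
    servo_line(barpos(np.radians(d))+off,o,rate=.07)
    if d%12==0: print(d,current_force().round(1),round(current_finger_gap(),4))
except PlanningError as e: print(d,e)
print(current_position(),current_clock())
for n in ["scene","top"]:
    c=capture(n);np.savez(n+"3.npz",**c);cv2.imwrite("pics/%s3.png"%n,cv2.resize(c["image"],(700,525)))
E
```

```text
hit False [0.47925903 0.10993552 0.06830207] [0.47890065 0.10991022 0.06799968]
gap 0.011472540764765286 [-2.08857096 -0.51153147  4.23555644]
12 [-0.3 -0.3 -2.4] 0.0112
24 [-5.8 -0.6  0.3] 0.0112
36 [-10.3  -1.    4. ] 0.0112
48 [-15.3  -1.5  13.4] 0.0114
60 [-11.   -0.1  15.9] 0.0113
[0.58357974 0.12380161 0.24877074] 20.6167
```

View pics/scene3.png

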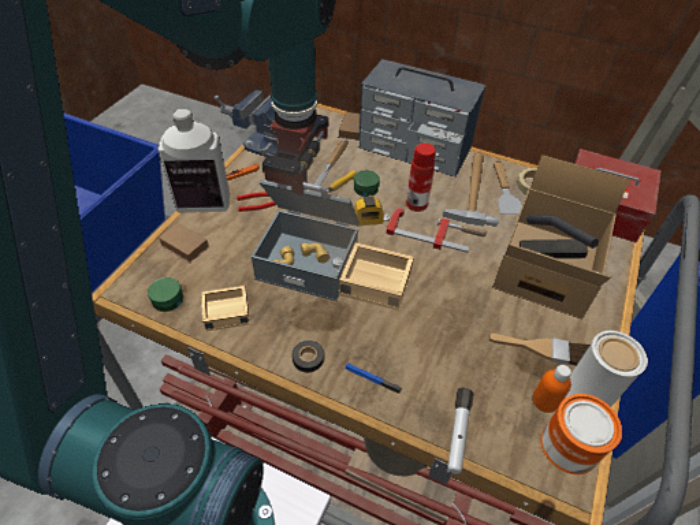

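The lid is open and held by its handle, and the tray is still beside the chest. Next I'll measure the lid angle and the tray.

```bash
python3 - <<'E'
from h import *
R=r2(CY)
c=capture("scene");W=pts(c);Q=W.copy();Q[...,:2]=(W[...,:2]-C)@R
m=(Q[...,2]>.11)&(Q[...,2]<.22)&(abs(Q[...,1])<.09)&(Q[...,0]>-.04)&(Q[...,0]<.09)
p=Q[m]; 
for s in range(0,1):
    k=np.ones(len(p),bool)
    for _ in range(8):
        A=np.c_[p[k][:,2],p[k][:,1],np.ones(k.sum())];w=np.linalg.lstsq(A,p[k][:,0],rcond=None)[0]
        k=abs(np.c_[p[:,2],p[:,1],np.ones(len(p))]@w-p[:,0])<.004
    print(k.sum(),len(p),w,"lid deg",np.degrees(np.arctan2(1,-w[0])))
P=current_position();b=P+[0,0,.0187];x=R.T@(b[:2]-C);print("bar angle",np.degrees(np.arctan2(b[2]-.084,.084-x[0]))-.8,np.hypot(b[2]-.084,.084-x[0]))
for n in ["scene","top"]:
    c=capture(n);W=pts(c);Q=W.copy();Q[...,:2]=(W[...,:2]-C)@R
    for r in silhouettes(n,"tray"):
        s=r["region"]
        if np.nanmedian(W[s][:,0])<.52: continue
        q=Q[s&(Q[...,2]>.05)&(Q[...,2]<.064)]
        if len(q)>20: print(n,r["conf"],cv2.minAreaRect((q[:,:2]*1000).astype(np.float32)),np.percentile(q[:,1],[1,99]))
    for q in ["tape","marker","wax_tin","torch","tape_measure","brush","sanding_block"]:
        print(q,[np.round(r["xy"]).tolist() for r in spot_in(n,q)[:1]],end=" ")
    print()
print(current_force(),current_qvel().round(3),current_finger_gap(),current_clock())
E
```

```text
653 653 [-0.5792531  -0.00495683  0.13233527] lid deg 59.91829923375246
bar angle 60.65112092976183 0.20866081295252875
scene 0.69 ((0.7647628784179688, -170.97427368164062), (141.17864990234375, 125.2751693725586), 89.91877746582031) [-0.24142379 -0.1014403 ]
tape [[224.0, 258.0]] marker [[271.0, 279.0]] wax_tin [[122.0, 212.0]] torch [[338.0, 314.0]] tape_measure [[270.0, 155.0]] brush [[406.0, 255.0]] sanding_block [[130.0, 182.0]] 
top 0.92 ((0.5485916137695312, -167.90725708007812), (121.89575958251953, 139.65170288085938), 0.1582348495721817) [-0.23740266 -0.09862209]
tape [[263.0, 254.0]] marker [[238.0, 172.0]] wax_tin [[157.0, 260.0]] torch [[365.0, 259.0]] tape_measure [[247.0, 133.0]] brush [[393.0, 190.0]] sanding_block [[142.0, 212.0]] 
[-11.34769153  -1.05790749  15.67263754] [-0.003  0.001 -0.     0.001 -0.    -0.002] 0.011245874361372945 21.6667
```

```bash
python3 -c "
from bench import *
close_job();print(current_clock())"
```

```text
the job is handed in; nothing more can be done
the job is handed in; nothing more can be done
```

The tray is flush against the chest's right side, and the lid is held open at about 60° by the gripper. I handed the job in at about 22 s on the robot's clock, and it reported no verdict.

**How:** I pinched the tray's far wall, turned it to match the chest, and slid it across until it touched. I then gripped the bar from above and raised the lid along its arc.

**Last checks:**
- **Tray:** its centre was about 169.5 mm from the chest's along the chest's y with the lid shut (170 is flush). It was within 2 mm of the middle along that side and parallel within about 0.5°. With the lid up it had not moved beyond camera error (1–3 mm).
- **Lid:** 59.9° from the depth image and 60.7° from the arm's position. The arm was at rest, with the finger gap at 11.2 mm, so the bar is still held.
- **Bystanders:** in the scene view, six of the seven were within about 4 pixels of where they started. I had no clean starting fix for the marker: the network reported the tape in its place at first. It looks unmoved in the pictures.

**What disagreed:**
- The two cameras differ by 3–4 mm in absolute y, so the flush figure rests on tray-to-chest offsets within each view.
- The top camera's final marker detection was on the wrong object, so I ignored it.
- The force sensor read about 19 N while holding the lid. That is more than the lid's weight needs, probably because the arm's arc was a few millimetres off the true one. It is well under the limits.

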